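# Stack the music box collars and hold its cap at the listening position

## Task

Put the brass music box together: thread the wide collar and then the narrow collar down over the upright tube until each is fully home, then drop the cap into the tube's mouth with its lugs through the two slots until it sits flush. Twist the cap clockwise (seen from above) halfway to its lock, an eighth of a turn (45 degrees), never on to the lock, and keep hold of it there against its return spring: finish while still gripping the cap. Leave the kettle box, heart box and ceramic bird where they are.

Things in the scene. Friction and masses are not known exactly. Their poses are not given: they have to be found in the camera images.
- post: Fixed music box: round wooden plinth, 104 mm across, 16 mm high, with an upright brass tube (38 mm outer diameter, rim 72 mm above the counter). Origin: centre of the plinth's underside, z up. Brass studs on the plinth, on both sides: a large one in line with each slot (entry), a small one 45 degrees clockwise of it (half turn), a pair of small ones 90 degrees clockwise (lock).
- post_mouth (a point): Centre of the tube's mouth, 72 mm above the counter; axes as post. Its 4 mm thick steel flange has a 22.6 mm round hole and two opposite slots, 8.6 mm wide, open out to 16 mm from the axis, lying along +x and -x (same after a half turn).
- carrier (a joint): Sprung carrier in the tube, turned by the cap's lugs: 0 at rest, grows as the cap turns clockwise from above. The lugs meet it 0.14 rad past the slots, then it follows: about 0.65 rad with the cap at 45 degrees, 1.08 at 70 (counts as locking), end stop 1.40. Its spring (about 0.06 N m at half turn) turns the cap back if it is let go.
- wide_collar: Loose brass ring, 66 mm outer diameter, 44 mm bore, 14 mm high, 0.22 kg, lying flat on the counter. Origin: centre of its underside. Home when it lies on the plinth (origin 16 mm above the post's origin).
- narrow_collar: Loose brass ring, 54 mm outer diameter, 44 mm bore, 22 mm high, 0.14 kg, lying flat on the counter. Origin: centre of its underside. Home when it lies on the wide collar (origin 30 mm above the post's origin).
- cap: Loose brass bayonet cap, 0.18 kg, upright in the wooden stand. Disc 42 mm across, 5 mm thick; origin at the centre of the disc's underside, z up. Same after a half turn about z. Seated when its origin is 72 mm above the post's origin, disc on the rim; the lugs then turn freely below the flange.
- stand: Fixed plain wooden ring that holds the cap before use: 52 mm outer diameter, 34 mm bore, 28 mm high; the cap's disc rests on its top. Origin: centre of its underside.
- kettle_box: Bystander: copper kettle-shaped box, about 125 mm over spout and handle, 70 mm high. Origin: centre of its underside.
- heart_box: Bystander: silver heart-shaped box, about 55 mm across, 24 mm high. Origin: near the centre of its underside.
- bird: Bystander: celadon ceramic bird, 72 mm high, about 75 mm long. Origin: centre of its underside.
- cap_grip (a point): Middle of the cap's flat upright key grip, 20 mm above the cap's origin; axes as cap. The grip is 10 mm thick (along y), 50 mm long (along x), its top 32 mm above the cap's origin.
- cap_lug (a point): Outer end of the lug on the cap's +x side, 14.5 mm from the axis, 9.5 mm below the cap's origin. Two opposite lugs, along +x and -x (in line with the grip), 6 mm wide, 7 mm high (13 to 6 mm below the origin), on a round stem 20 mm thick that tapers to 13 mm at its tip 22 mm down.
Mind the look-alikes: they are no part of the job. Leave any brown look-alike of the wide_collar alone.

How it is judged:
On the way, in this order (a step that is already met when the one before it is completed fails the run):
1. the wide collar is fully home on the plinth, the narrow one not yet on the tube (z of wide_collar in the frame of post below 0.0185 m and horizontal distance between wide_collar and post below 0.006 m and horizontal distance between narrow_collar and post above 0.05 m), for 0.2 s.
2. the narrow collar is fully home on the wide one (z of wide_collar in the frame of post below 0.0185 m and horizontal distance between each of wide_collar, narrow_collar and post below 0.006 m and z of narrow_collar in the frame of post below 0.033 m), for 0.2 s.
3. the cap sits in the tube's mouth, lugs through the slots (z of cap in the frame of post below 0.0755 m and horizontal distance between cap and post below 0.004 m and angle between cap's own z axis and vertical below 0.12 rad), for 0.1 s.
At the end, for the whole second after the job is handed in: Both collars home (height within 3 mm, 6 mm of axis), wide below narrow; cap seated (3.5 mm height, 4 mm of axis, upright to 0.12 rad), turned clockwise 45 +-11.7 degrees with the carrier, at rest, still gripped (over 1.5 N); bystanders within 30 mm of their places (all of step 2 and all of step 3 and angle between the x axis of cap and the x axis of post, either way round between 0.58 and 0.99 rad and value of joint carrier between 0.3 and 1 rad and contact force between the fingers and cap above 1.5 N and angular speed of cap below 0.3 rad/s and distance of each of kettle_box, heart_box, bird from where it was at the start of the episode below 0.03 m); the arm keeps its last pose, push and grip.
It fails at once if the cap is turned on to its lock (carrier beyond 1.08 rad) (value of joint carrier above 1.08 rad).
It fails at once if a bystander is moved by over 30 mm (distance of any of kettle_box, heart_box, bird from where it was at the start of the episode above 0.03 m).
It fails at once if a bystander is tipped over (angle between any of kettle_box, bird's own z axis and vertical above 0.6 rad).
It also fails if it takes over 72 s, if anything falls off the work surface, if the arm or the gripper's body presses on something with over 40 N, if the wrist force passes 120 N, or if a joint passes its speed limit or range.

## Robot

A 6-joint arm with a two-finger parallel gripper is mounted at the origin on the work surface. World frame = base frame: x ahead of the robot, y to its left, z up, the work surface at z = 0. Lengths are in m, angles in rad, forces in N, time in s.
With the tool pointing down it reaches from about 0.25 to 0.725 m from the base axis. Payload 4 kg.
Tool frame: the origin (TCP) lies on the front face of the gripper's body, between the roots of the fingers; the fingertips stand 73 mm ahead of it and the grasp point (between the pads) lies bot.tcp_to_grasp ahead of it (bot.tcp_to_grasp is the distance from the TCP to the grasp point, in m); z points along the fingers, y is the line along which they close (so a half turn about z gives the same grasp; the last joint's range is limited). The gripper opens to 85 mm and grips with 20 to 120 N. Pads are 22 mm wide; open, the fingers measure 114 mm over their backs; the gripper's body (76 mm by 85 mm) begins 54 mm behind the grasp point. The pads swing forward as they close: fully open they stand 13 mm farther back than shut.
Start: joints at [1.171, 0.241, 0.005, 1.335, 0, 1.571], TCP at [0.195, 0.461, 0.304] pointing down, gripper open.
Joint ranges: [-2.72, 2.72], [-1.05, 1.87], [-1.09, 1.28], [-1.99, 2.15], [-1.42, 1.44], [-3.14, 3.14]. Speed limits (rad/s): [2.79, 2.79, 3.14, 3.14, 3.14, 3.14].

## Interface

Orientations are given as a unit quaternion [x, y, z, w].
In Python, from workcell import bot gives the robot as it stands.
- The arm moves only by the shell command python3 -m jog 'ROWS' [OPENING]. ROWS is JSON, one flat list of numbers, 6 for each row, row after row: the shift along the world's x, y, z scaled (see below), then the turn, a rotation vector about the world's x, y, z scaled (see below). In form: [tx, ty, tz, wx, wy, wz, tx, ty, tz, wx, wy, wz, ...]. A call has 1 to 10 rows; each row is the pose to reach, as a shift and turn from the pose commanded when the call began; what a row does not reach only later rows make up. The controller multiplies each number of a shift by 800 mm and each number of a turn by 2 rad. A row lasts 1/12 s, in which the tool goes at most 41.7 mm and 7.16 degrees, less where a joint would pass 70% of its speed; a pose out of reach is approached as far as the arm can. A call with a number of a shift or a turn outside -1 to 1 is refused whole. A call with a gripper value outside its range is refused whole. OPENING is the opening, from -1 (shut) to 1 (fully open), set as the call begins (- or left out, the last holds). The fingers move at their own pace and stop on an object; the grip force is fixed at half the most. Time passes only in rows, so rows that repeat a pose let the fingers close. It gives the time, the measured TCP pose, the force, the opening and the grip force at its end, in the units of the state.
- bot.get_obs(): the state, without advancing time (a new reading comes with each control period).
- bot.camera(name): name is "side" or "top"; returns (picture, depth): 384x512x3 uint8, red, green, blue; 384x512 float32, m along the optical axis (not along the pixel's ray), 0 where there is no reading.
- bot.calibration(name): a dict with "intrinsics" (3x3 intrinsics, pixels), "pose" (4x4, takes a point from camera to world coordinates). Camera axes: x right, y up, looking along -z (the intrinsics and any distortion apply to the point x, -y, -z); pixel columns grow to the right and rows downward; lengths in m; the calibration is good to about 2 mm. A picture is of the moment at which its call begins. calibration takes no time and is no camera call.
- bot.job_done(): hands the job in; it is judged then, once.
Trained networks look in the newest picture that a camera, given by its name, has taken for a name from the list of things; names that differ only in an ending like _2 or _b are one class to them, and where a whole thing is asked for, a point or a joint stands for the part that bears it (a point fixed in the world has none). Each returns a list of dicts, best first, with "confidence" (0 to 1); they miss things now and then, are a little off and sometimes report something else, mostly with a low value. They report only what shows in the picture. A call takes as long as a camera call. They do not tell look-alikes from the thing itself.
- bot.find_in(label, camera): "at" ([x, y, z] in m, in the coordinates of the camera as it stood for that picture, good to about 4 mm: the middle of the surface that is visible of it).
- bot.tip_of(label, camera): "at" ([x, y, z] in m, in the coordinates of the camera as it stood for that picture, good to about 4 mm: a listed point, or the origin of a listed thing).
The state is a dict: "clock": time; "joint_pos": joint angles; "joint_vel": joint speeds; "tau": joint torques, N m; "eef_pos": TCP position; "tool_rot": TCP orientation; "ft_force": force on the tool from outside, world axes, zero at the start; "ft_torque": the same for the moment, N m; "grip_width": finger opening in m; "grasp_force": force on a finger pad.
Only numpy, scipy, OpenCV 4.12 (cv2) and the standard library are available. Lean on these libraries where they do the work, as an engineer would, in place of code of your own. Each camera call takes 0.05 s, during which the arm holds its last target. There are 200 camera calls.

## Working session

There is one attempt and no reset: what is moved stays moved. The work goes in short steps, Python scripts to look and compute and a shell command to move; the robot and the scene stay as the last step left them, time stands still between calls to the robot, and variables do not carry over. Pictures are saved under pics/ and viewed, at most 10 in all, crops included, and the job is handed in when it is done.

```bash
ls; mkdir -p pics
cat > h.py <<'E'
import numpy as np, cv2
from workcell import bot
def cal(n):
    c=bot.calibration(n); return np.array(c["intrinsics"]),np.array(c["pose"])
def tow(n,p):
    return (cal(n)[1]@np.r_[p,1])[:3]
def cloud(n,depth):
    K,T=cal(n); v,u=np.mgrid[:depth.shape[0],:depth.shape[1]]
    d=depth; x=(u-K[0,2])/K[0,0]*d; y=(v-K[1,2])/K[1,1]*d
    P=np.stack([x,-y,-d],-1)@T[:3,:3].T+T[:3,3]; P[d<=0]=np.nan
    return P
def proj(n,p):
    K,T=cal(n); q=np.linalg.inv(T)@np.r_[p,1]; return K[0,0]*q[0]/-q[2]+K[0,2],K[1,1]*-q[1]/-q[2]+K[1,2]
E
python3 - <<'E'
from h import *
print(bot.tcp_to_grasp, bot.get_obs()["eef_pos"],bot.get_obs()["tool_rot"])
for n in ["top","side"]:
    im,d=bot.camera(n); cv2.imwrite(f"pics/{n}0.png",im[:,:,::-1]); np.save(f"{n}0.npy",d)
    print(n,cal(n)[0].round(1).tolist(),cal(n)[1].round(3).tolist(),bot.calibration(n).keys())
    for l in ["post","wide_collar","narrow_collar","cap","stand","kettle_box","heart_box","bird","post_mouth","cap_grip","cap_lug"]:
        for r in bot.tip_of(l,n): print(n,l,round(r["confidence"],2),tow(n,r["at"]).round(3),np.round(proj(n,tow(n,r["at"]))))
E
```

```text
pics
0.0539 [0.19443418 0.46012189 0.30300845] [ 1.98574140e-01  9.80085307e-01 -1.02844260e-03 -2.10737360e-04]
top [[388.7, 0.0, 264.4], [0.0, 388.7, 190.9], [0.0, 0.0, 1.0]] [[0.013, 0.99, -0.141, 0.443], [-1.0, 0.011, -0.014, 0.042], [-0.012, 0.141, 0.99, 0.902], [0.0, 0.0, 0.0, 1.0]] dict_keys(['intrinsics', 'pose'])
top post 0.88 [ 0.495 -0.003 -0.001] [289. 224.]
top wide_collar 0.77 [0.604 0.184 0.002] [210. 176.]
top wide_collar 0.76 [0.719 0.231 0.001] [192. 129.]
top wide_collar 0.72 [ 0.618  0.298 -0.002] [162. 170.]
top cap 0.72 [ 0.712  0.054 -0.002] [265. 133.]
top cap 0.56 [ 0.561 -0.246  0.032] [398. 195.]
top cap 0.23 [ 0.606  0.185 -0.002] [209. 176.]
top stand 0.51 [ 0.557 -0.247  0.002] [394. 198.]
top kettle_box 0.88 [ 0.713  0.054 -0.005] [265. 133.]
top kettle_box 0.19 [ 0.447  0.204 -0.001] [199. 243.]
top heart_box 0.84 [ 0.67  -0.193  0.002] [369. 151.]
top heart_box 0.34 [ 0.564 -0.245  0.029] [397. 194.]
top bird 0.62 [ 0.493  0.371 -0.   ] [128. 223.]
top bird 0.37 [ 0.572 -0.246  0.025] [396. 191.]
top post_mouth 0.62 [ 0.496 -0.005  0.07 ] [291. 221.]

[... 577 characters left out ...]
.]
side wide_collar 0.8 [ 0.618  0.297 -0.004] [249. 150.]
side wide_collar 0.64 [ 0.719  0.23  -0.002] [292. 153.]
side narrow_collar 0.5 [ 0.442  0.203 -0.002] [202. 190.]
side cap 0.87 [ 0.557 -0.245  0.03 ] [331. 303.]
side stand 0.76 [ 0.555 -0.246  0.   ] [328. 312.]
side kettle_box 0.84 [ 0.712  0.059 -0.001] [320. 192.]
side heart_box 0.82 [ 0.671 -0.187  0.   ] [360. 269.]
side bird 0.53 [ 0.483  0.368 -0.002] [196. 149.]
side post_mouth 0.88 [0.49  0.    0.074] [249. 217.]
side post_mouth 0.22 [ 0.56  -0.242  0.051] [332. 296.]
side cap_grip 0.72 [ 0.559 -0.243  0.049] [332. 297.]
side cap_lug 0.93 [ 0.571 -0.24   0.018] [335. 302.]
side cap_lug 0.58 [0.61  0.183 0.002] [264. 174.]
```

Run:
```python
import cv2,numpy as np
a=cv2.imread("pics/top0.png"); b=cv2.imread("pics/side0.png")
cv2.imwrite("pics/top0z.png",cv2.resize(a[90:290,90:440],(800,457),interpolation=cv2.INTER_CUBIC))
cv2.imwrite("pics/side0z.png",cv2.resize(b[100:340,150:400],(600,576),interpolation=cv2.INTER_CUBIC))
```

```text
(no output)
```

View pics/top0z.png

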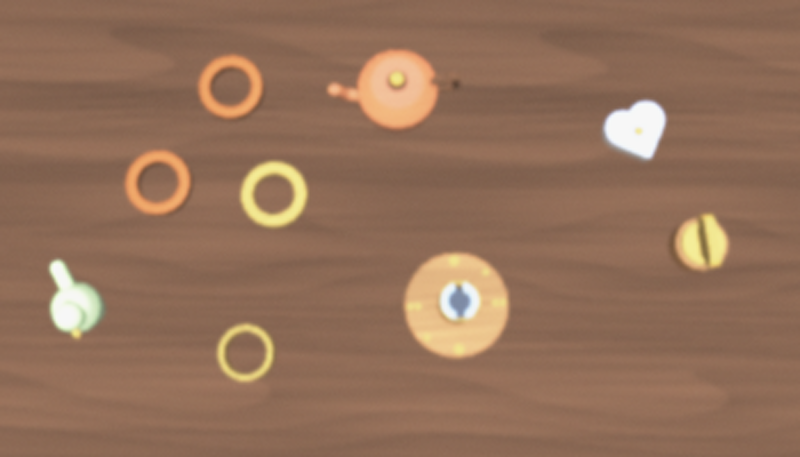

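View pics/side0z.png

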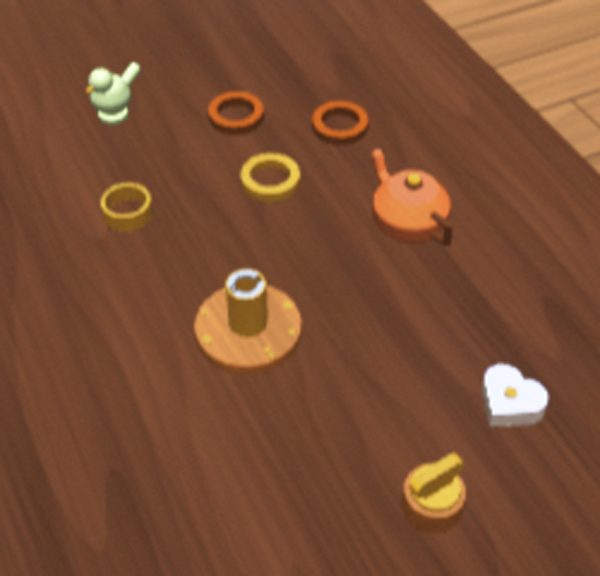

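The top view shows the yellow wide collar at zoom (274,193), with two orange-brown look-alikes at (230,87) and (157,182). The narrow collar is at (245,352), the post at (457,305) with its entry studs near vertical, and the cap at (703,242). Next I'll measure all of these from depth.

```bash
cat > meas.py <<'E'
from h import *
from scipy.optimize import least_squares
def near(P,c,r,z0,z1):
    return P[(np.hypot(P[...,0]-c[0],P[...,1]-c[1])<r)&(P[...,2]>z0)&(P[...,2]<z1)]
def ringfit(Q,c):   # ring points: model as mean radius circle
    f=lambda p: np.hypot(Q[:,0]-p[0],Q[:,1]-p[1])-p[2]
    s=least_squares(f,[c[0],c[1],.025],loss="soft_l1",f_scale=.002); return s.x
def axis(Q):
    m=Q[:,:2].mean(0); w,v=np.linalg.eigh(np.cov((Q[:,:2]-m).T)); a=v[:,1]*np.sign(v[0,1])
    return m,np.degrees(np.arctan2(a[1],a[0])),np.sqrt(w)*np.sqrt(12)
E
python3 - <<'E'
from meas import *
for n in ["top","side"]:
    d=np.load(n+"0.npy"); P=cloud(n,d); im=cv2.imread(f"pics/{n}0.png")
    far=near(P,(.45,.05),.3,-.02,.006); print(n,"table z",np.median(far[:,2]).round(4),far[:,2].std().round(4))
    for l,c,z,r in [("wide",(.606,.186),.014,.042),("narrow",(.445,.203),.022,.036),("rim",(.493,-.002),.072,.028)]:
        Q=near(P,c,r,z-.004,z+.005); print(n,l,len(Q),np.median(Q[:,2]).round(4),ringfit(Q,c).round(4), "bbox mid",((Q.min(0)+Q.max(0))/2).round(4)[:2],np.ptp(Q,axis=0).round(4)[:2])
    Q=near(P,(.493,-.002),.06,.010,.021); print(n,"plinth bbox mid",((Q.min(0)+Q.max(0))/2).round(4)[:2],np.ptp(Q,axis=0).round(4)[:2])
    Q=near(P,(.56,-.245),.035,.050,.07); print(n,"grip",len(Q),axis(Q),np.percentile(Q[:,2],95))
    Q=near(P,(.56,-.245),.035,.027,.040); print(n,"disc",len(Q),((Q.min(0)+Q.max(0))/2).round(4)[:2],np.ptp(Q,axis=0)[:2])
im=cv2.imread("pics/top0.png"); 
cv2.imwrite("pics/post_z.png",cv2.resize(im[195:255,255:325],(700,600),interpolation=cv2.INTER_CUBIC))
E
```

```text
top table z 0.0007 0.0016
top wide 356 0.0146 [0.6067 0.1816 0.0277] bbox mid [0.6069 0.1821] [0.0642 0.0634]
top narrow 158 0.0225 [0.4467 0.203  0.0243] bbox mid [0.447  0.2027] [0.0514 0.0523]
top rim 142 0.0725 [ 0.4968 -0.0038  0.0156] bbox mid [ 0.4968 -0.0037] [0.0342 0.0364]
top plinth bbox mid [ 0.4975 -0.0044] [0.1026 0.1027]
top grip 133 (array([ 0.55864299, -0.24446894]), np.float64(8.081940207225426), array([0.01188231, 0.04764721])) 0.06243599167631564
top disc 228 [ 0.5591 -0.2447] [0.05030949 0.04858972]
side table z -0.0011 0.0016
side wide 191 0.0124 [0.6046 0.1799 0.0278] bbox mid [0.6046 0.1805] [0.0637 0.0649]
side narrow 95 0.0206 [0.444  0.2014 0.0244] bbox mid [0.4443 0.203 ] [0.0517 0.0547]
side rim 117 0.0708 [ 0.4944 -0.0059  0.0157] bbox mid [ 0.4942 -0.0061] [0.0371 0.0382]
side plinth bbox mid [ 0.4942 -0.006 ] [0.1027 0.1022]
side grip 145 (array([ 0.55466875, -0.24734469]), np.float64(7.642129268392658), array([0.011594  , 0.04809067])) 0.06054725233619011
side disc 233 [ 0.5568 -0.2459] [0.05047792 0.04839826]
```

View pics/post_z.png

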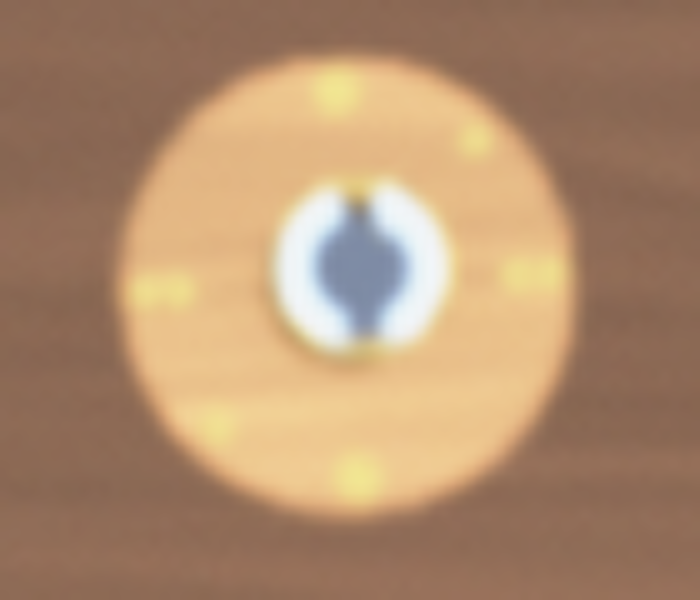

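The crop shows the entry studs at (337,93) and (360,478), half-turn studs at (475,140) and (217,425), and lock pairs at (532,272) and (163,290). I'll get the post yaw from these.

```bash
cat >> meas.py <<'E'
def pix2plane(n,u,v,z):
    K,T=cal(n); r=T[:3,:3]@np.array([(u-K[0,2])/K[0,0],-(v-K[1,2])/K[1,1],-1]); t=(z-T[2,3])/r[2]; return (T[:3,3]+t*r)[:2]
E
python3 - <<'E'
from meas import *
f=lambda x,y,z=.017: pix2plane("top",255+(x+.5)/10-.5,195+(y+.5)/10-.5,z)
for a,b,o,z in [((360,478),(337,93),0,.017),((217,425),(475,140),45,.017),((163,290),(532,272),90,.017),((362,340),(356,200),0,.072)]:
    p,q=f(*a,z),f(*b,z); v=q-p; print(np.degrees(np.arctan2(v[1],v[0]))+o,(p+q)/2,np.linalg.norm(v))
o=bot.get_obs(); print(o["eef_pos"],o["grip_width"],o["clock"])
E
```

```text
3.6631125330304535 [ 0.49589214 -0.00405141] 0.08746058310608211
3.2803614927063833 [ 0.49641577 -0.00363947] 0.08762943378056877
3.50758903595802 [ 0.49660385 -0.00382967] 0.0839425308628294
2.673367166857904 [ 0.4956734  -0.00346105] 0.02983772076327204
[0.19462307 0.46055908 0.30387751] 0.08558982441895811 1.2
```

```bash
python3 -m jog '[0.05,-0.034,0,0,0,0, 0.1,-0.068,0,0,0,0, 0.15,-0.1,0,0,0,0, 0.2,-0.136,0,0,0,0, 0.25,-0.17,0,0,0,0, 0.29,-0.2,-0.02,0,0,0, 0.33,-0.225,-0.03,0,0,0, 0.37,-0.252,-0.04,0,0,0, 0.41,-0.28,-0.05,0,0,0, 0.44,-0.3,-0.06,0,0,0]' 1
```

```text
clock: 2.03
eef_pos: [0.5365, 0.2271, 0.2593]
tool_rot: [0.199, 0.98, 0.0, 0.0]
ft_force: [0.4, 1.3, -0.0]
grip_width: 0.0852
grasp_force: 0.0
```

```bash
python3 -m jog '[0.04,-0.025,-0.03,0,0,0, 0.073,-0.05,-0.065,0,0,0, 0.073,-0.05,-0.1,0,0,0, 0.073,-0.05,-0.13,0,0,0, 0.073,-0.05,-0.15,0,0,0, 0.073,-0.05,-0.17,0,0,0, 0.073,-0.05,-0.17,0,0,0, 0.073,-0.05,-0.17,0,0,0]' 1
```

```text
clock: 2.7
eef_pos: [0.5926, 0.1883, 0.1224]
tool_rot: [0.199, 0.98, -0.001, -0.001]
ft_force: [0.8, -0.3, 0.5]
grip_width: 0.0856
grasp_force: 0.0
```

```bash
python3 -m jog '[0.016,-0.009,0,0,0,0, 0.016,-0.009,-0.02,0,0,0, 0.016,-0.009,-0.04,0,0,0, 0.016,-0.009,-0.055,0,0,0, 0.016,-0.009,-0.062,0,0,0, 0.016,-0.009,-0.062,0,0,0, 0.016,-0.009,-0.062,0,0,0]' 1
python3 - <<'E'
from meas import *
for n in ["top","side"]:
    im,d=bot.camera(n); P=cloud(n,d); np.save(n+"1.npy",d); cv2.imwrite(f"pics/{n}1.png",im[:,:,::-1])
E
cd pics; python3 -c "
import cv2;a=cv2.imread('side1.png')[110:240,190:340];cv2.imwrite('s1z.png',cv2.resize(a,(600,520),interpolation=3))"
```

```text
clock: 3.28
eef_pos: [0.6062, 0.1816, 0.0743]
tool_rot: [0.198, 0.98, 0.0, 0.0]
ft_force: [0.8, -0.6, 0.4]
grip_width: 0.0857
grasp_force: 0.0
```

View pics/s1z.png

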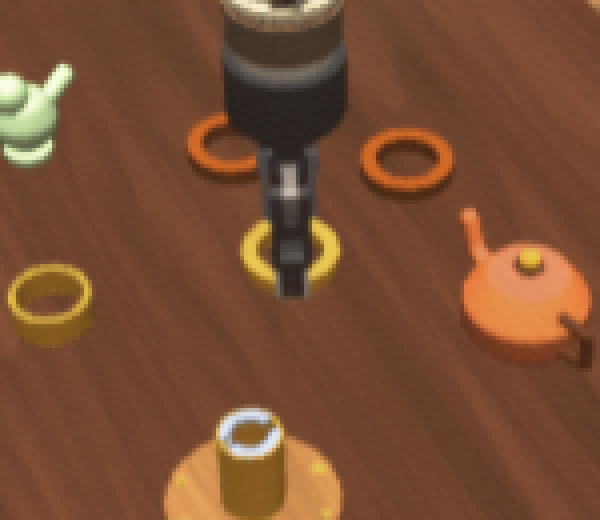

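The side view confirms the open fingers straddle the yellow collar, centred, with the near finger at crop (292,290). I'll lower a bit more and close.

```bash
python3 -m jog '[0,0,-0.008,0,0,0, 0,0,-0.008,0,0,0]' 1;  python3 -m jog '[0,0,0,0,0,0, 0,0,0,0,0,0, 0,0,0,0,0,0, 0,0,0,0,0,0, 0,0,0,0,0,0, 0,0,0,0,0,0, 0,0,0,0,0,0, 0,0,0,0,0,0]' -1
```

```text
clock: 3.55
eef_pos: [0.6059, 0.1814, 0.0671]
tool_rot: [0.199, 0.98, 0.0, 0.0]
ft_force: [-1.0, 0.1, -0.7]
grip_width: 0.0856
grasp_force: 0.0
clock: 4.22
eef_pos: [0.6065, 0.1816, 0.0685]
tool_rot: [0.199, 0.98, 0.0, 0.001]
ft_force: [-1.4, -0.6, 5.6]
grip_width: 0.0637
grasp_force: 66.3
```

```bash
python3 -m jog '[0,0,0.02,0,0,0, 0,0,0.06,0,0,0, 0,0,0.1,0,0,0, 0,0,0.14,0,0,0, 0,-0.03,0.14,0,0,0, -0.03,-0.07,0.14,0,0,0, -0.06,-0.11,0.14,0,0,0, -0.08,-0.15,0.14,0,0,0, -0.1,-0.19,0.14,0,0,0, -0.12,-0.21,0.14,0,0,0]'
python3 -m jog '[-0.0175,-0.022,0,0,0,0, -0.0175,-0.022,0,0,0,0, -0.0175,-0.022,0,0,0,0, -0.0175,-0.022,0,0,0,0]'
cat >> meas.py <<'E'
def shot(k):
    o={}
    for n in ["top","side"]:
        im,d=bot.camera(n); cv2.imwrite(f"pics/{n}{k}.png",im[:,:,::-1]); np.save(f"{n}{k}.npy",d); o[n]=(im,cloud(n,d))
    return o
E
python3 - <<'E'
from meas import *
s=shot(2)
for n in s:
    P=s[n][1]; im=s[n][0].astype(int); yel=(im[...,0]>100)&(im[...,0]-im[...,2]>50)
    e=bot.get_obs()["eef_pos"]; M=yel&(np.hypot(P[...,0]-e[0],P[...,1]-e[1])<.05)&(P[...,2]>.085)
    Q=P[M]; print(n,len(Q),np.percentile(Q[:,2],[5,50,95]),ringfit(Q[Q[:,2]>np.percentile(Q[:,2],90)-.006],e),((Q.min(0)+Q.max(0))/2).round(4),np.ptp(Q,axis=0),e)
E
cd pics; python3 -c "
import cv2,numpy as np;a=cv2.imread('side2.png')[110:270,170:330];b=cv2.imread('top2.png')[150:280,210:370];cv2.imwrite('z2.png',np.hstack([cv2.resize(a,(400,400),interpolation=3),cv2.resize(b,(400,400),interpolation=3)]))"
```

```text
clock: 5.05
eef_pos: [0.5083, 0.0104, 0.1787]
tool_rot: [0.2, 0.98, -0.001, -0.001]
ft_force: [1.0, -0.4, -1.7]
grip_width: 0.0639
grasp_force: 66.9
clock: 5.38
eef_pos: [0.4963, -0.0042, 0.1793]
tool_rot: [0.199, 0.98, 0.0, 0.0]
ft_force: [0.2, 0.2, -2.0]
grip_width: 0.0637
grasp_force: 66.9Traceback (most recent call last):
  File "<stdin>", line 6, in <module>
    return _quantile_unchecked(
        a, q, axis, out, overwrite_input, method, keepdims, weights)
    return _ureduce(a,
                    func=_quantile_ureduce_func,
    ...<5 lines>...
                    overwrite_input=overwrite_input,
                    method=method)
    r = func(a, **kwargs)
    result = _quantile(arr,
                       quantiles=q,
    ...<2 lines>...
                       out=out,
                       weights=wgt)
    slices_having_nans = np.isnan(arr[-1, ...])
                                  ~~~^^^^^^^^^
IndexError: index -1 is out of bounds for axis 0 with size 0
```

View pics/z2.png

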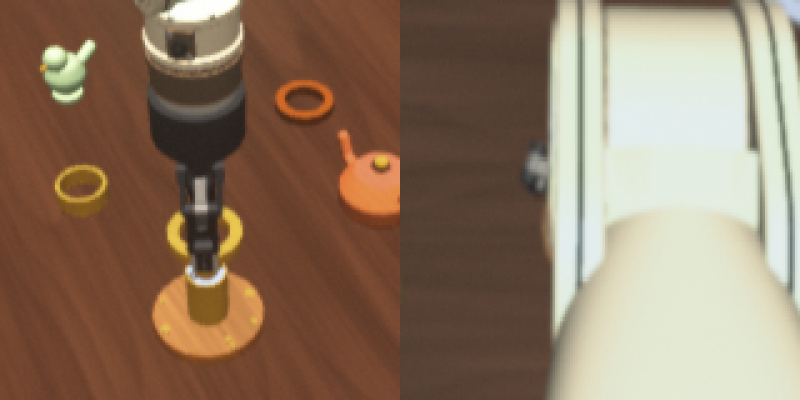

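The collar is held level at left panel (205,233), above the tube at (205,280). The arm blocks the top view, so I'll use the side camera to measure the offset.

Run:
```python
from meas import *
im=cv2.imread("pics/side2.png")[...,::-1].astype(int); P=cloud("side",np.load("side2.npy"))
e=bot.get_obs()["eef_pos"]
M=(im[...,0]>90)&(im[...,0]-im[...,2]>50)&(np.hypot(P[...,0]-e[0],P[...,1]-e[1])<.05)&(P[...,2]>.085)
Q=P[M]; h=np.histogram(Q[:,2],np.arange(.085,.15,.005)); print(h[0])
T=Q[(Q[:,2]>.118)&(Q[:,2]<.130)]; print(len(T),np.median(T[:,2]),ringfit(T,e),((T.min(0)+T.max(0))/2).round(4),np.ptp(T,axis=0))
```

```text
[  0   0   0   0   4  27  46 164  31   0   0   0]
213 0.12342807192318239 [ 0.49433455 -0.00752495  0.02807466] [ 0.4946 -0.0069  0.1239] [0.06521056 0.06414595 0.01142003]
```

```bash
python3 -m jog '[0,0.001,-0.01,0,0,0, 0,0.001,-0.025,0,0,0, 0,0.001,-0.04,0,0,0, 0,0.001,-0.05,0,0,0, 0,0.001,-0.06,0,0,0, 0,0.001,-0.07,0,0,0]'
python3 -m jog '[0,0,-0.01,0,0,0, 0,0,-0.02,0,0,0, 0,0,-0.03,0,0,0, 0,0,-0.038,0,0,0, 0,0,-0.042,0,0,0, 0,0,-0.042,0,0,0, 0,0,-0.042,0,0,0]'
```

```text
clock: 5.98
eef_pos: [0.4962, -0.003, 0.1225]
tool_rot: [0.198, 0.98, -0.0, -0.0]
ft_force: [0.0, -0.1, -1.7]
grip_width: 0.0634
grasp_force: 66.9
clock: 6.57
eef_pos: [0.496, -0.0035, 0.0897]
tool_rot: [0.199, 0.98, -0.0, -0.0]
ft_force: [-0.3, 0.5, -2.3]
grip_width: 0.0635
grasp_force: 66.9
```

```bash
python3 -m jog '[0,0,-0.003,0,0,0, 0,0,-0.004,0,0,0, 0,0,-0.004,0,0,0]'
python3 -m jog '[0,0,0,0,0,0, 0,0,0,0,0,0, 0,0,0,0,0,0, 0,0,0,0,0,0, 0,0,0,0,0,0]' 1
python3 -m jog '[0,0,0.03,0,0,0, 0,0,0.07,0,0,0, 0,0,0.11,0,0,0, 0,0,0.15,0,0,0, 0,0.04,0.15,0,0,0, -0.02,0.08,0.15,0,0,0, -0.03,0.12,0.15,0,0,0, -0.04,0.16,0.15,0,0,0, -0.05,0.2,0.15,0,0,0, -0.06,0.24,0.15,0,0,0]'
```

```text
clock: 6.82
eef_pos: [0.4961, -0.0035, 0.0867]
tool_rot: [0.199, 0.98, 0.0, 0.0]
ft_force: [0.3, -0.4, -2.3]
grip_width: 0.0638
grasp_force: 66.9
clock: 7.23
eef_pos: [0.4963, -0.0034, 0.0868]
tool_rot: [0.199, 0.98, 0.0, 0.0]
ft_force: [-0.4, -0.9, -0.3]
grip_width: 0.0857
grasp_force: 0.0
clock: 8.07
eef_pos: [0.4474, 0.1899, 0.2069]
tool_rot: [0.199, 0.98, 0.0, 0.0]
ft_force: [0.7, 0.1, -0.7]
grip_width: 0.0854
grasp_force: 0.0
```

Run:
```python
from meas import *
s=shot(3)
for n in s:
    P=s[n][1]
    Q=near(P,(.4956,-.0049),.036,.026,.036); Q=Q[np.hypot(Q[:,0]-.4956,Q[:,1]+.0049)>.02]
    print(n,len(Q),np.median(Q[:,2]) if len(Q) else 0,((Q.min(0)+Q.max(0))/2).round(4),np.ptp(Q,axis=0))
    Q=near(P,(.445,.203),.036,.018,.027); print(n,"narrow",len(Q),ringfit(Q,(.445,.203)))
print(bot.get_obs()["eef_pos"])
```

```text
top 363 0.030540109786513447 [ 0.4975 -0.0037  0.0309] [0.0631667  0.06513399 0.00879989]
top narrow 32 [0.441591   0.20782515 0.03108112]
side 212 0.028680452177510418 [ 0.4939 -0.0063  0.0307] [0.06527507 0.0628252  0.00922077]
side narrow 98 [0.4440305  0.20164712 0.02441696]
[0.4470077  0.19234223 0.20678974]
```

Wide collar is home: its top is at 30 mm and it is within 1 mm of the axis. Narrow collar is next.

```bash
python3 -m jog '[-0.002,0.0125,-0.03,0,0,0, -0.002,0.0125,-0.06,0,0,0, -0.002,0.0125,-0.09,0,0,0, -0.002,0.0125,-0.12,0,0,0, -0.002,0.0125,-0.14,0,0,0, -0.002,0.0125,-0.15,0,0,0, -0.002,0.0125,-0.16,0,0,0, -0.002,0.0125,-0.1675,0,0,0, -0.002,0.0125,-0.1675,0,0,0]' 1
```

```text
clock: 8.92
eef_pos: [0.4464, 0.1982, 0.0721]
tool_rot: [0.199, 0.98, -0.0, -0.0]
ft_force: [-0.7, 0.1, 1.4]
grip_width: 0.0854
grasp_force: 0.0
```

```bash
python3 -m jog '[-0.001,0.005,0.001,0,0,0, -0.001,0.005,0.001,0,0,0]' 1; python3 -m jog '[0,0,0,0,0,0, 0,0,0,0,0,0, 0,0,0,0,0,0, 0,0,0,0,0,0, 0,0,0,0,0,0, 0,0,0,0,0,0, 0,0,0,0,0,0, 0,0,0,0,0,0, 0,0,0,0,0,0]' -1
```

```text
clock: 9.08
eef_pos: [0.4464, 0.2033, 0.0744]
tool_rot: [0.198, 0.98, 0.001, 0.001]
ft_force: [0.4, 0.2, 0.3]
grip_width: 0.0856
grasp_force: 0.0
clock: 9.83
eef_pos: [0.446, 0.2028, 0.0747]
tool_rot: [0.198, 0.98, 0.001, 0.001]
ft_force: [-0.8, -0.6, 7.9]
grip_width: 0.0522
grasp_force: 61.6
```

```bash
python3 -m jog '[0,0,0.02,0,0,0, 0,0,0.06,0,0,0, 0,0,0.1,0,0,0, 0,0,0.135,0,0,0, 0.01,-0.04,0.135,0,0,0, 0.02,-0.08,0.135,0,0,0, 0.03,-0.12,0.135,0,0,0, 0.04,-0.16,0.135,0,0,0, 0.05,-0.2,0.135,0,0,0, 0.06,-0.23,0.135,0,0,0]'
python3 -m jog '[0.002,-0.028,0,0,0,0, 0.002,-0.028,0,0,0,0, 0.002,-0.028,0,0,0,0, 0.002,-0.028,0,0,0,0]'
cat > held.py <<'E'
from meas import *
im,d=bot.camera("side"); cv2.imwrite("pics/sheld.png",im[...,::-1]); im=im.astype(int); P=cloud("side",d); o=bot.get_obs(); e=o["eef_pos"]
M=(im[...,0]>90)&(im[...,0]-im[...,2]>50)&(np.hypot(P[...,0]-e[0],P[...,1]-e[1])<.045)&(P[...,2]>.085)
Q=P[M]; print(np.histogram(Q[:,2],np.arange(.085,.15,.005))[0])
zt=np.percentile(Q[:,2],95); T=Q[Q[:,2]>zt-.008]; print(len(T),zt,ringfit(T,e),((T.min(0)+T.max(0))/2).round(4),np.ptp(T,axis=0),e,"side post .4943 -.006")
E
python3 held.py
```

```text
clock: 10.67
eef_pos: [0.4934, 0.0162, 0.1814]
tool_rot: [0.199, 0.98, -0.0, -0.0]
ft_force: [1.3, 0.6, -0.8]
grip_width: 0.0523
grasp_force: 63.4
clock: 11.0
eef_pos: [0.4949, -0.0036, 0.1812]
tool_rot: [0.199, 0.98, 0.0, -0.0]
ft_force: [0.1, 0.9, -1.0]
grip_width: 0.0521
grasp_force: 63.4
[ 0  0  0  2 24 37 36 35 73  0  0  0]
164 0.46160367239915884 [4.94226882e-01 9.00044753e-05 4.12365712e-02] [ 0.499  -0.0126  0.5103] [0.06314908 0.07006955 0.11335798] [ 0.49486406 -0.00321051  0.18124292] side post .4943 -.006
```

```bash
sed -i 's/(P\[...,2\]>.085)/(P[...,2]>.085)\&(P[...,2]<.145)/' held.py; python3 held.py
```

```text
[ 0  0  0  1 25 37 38 28 74  0  0  0]
101 0.12813970547378714 [ 0.49224841 -0.00580751  0.02436194] [ 0.4924 -0.0061  0.1251] [0.05316775 0.04913106 0.00971094] [ 0.4949351  -0.00294286  0.18129258] side post .4943 -.006
```

```bash
python3 -m jog '[0.0025,0,0,0,0,0, 0.0025,0,-0.01,0,0,0, 0.0025,0,-0.025,0,0,0, 0.0025,0,-0.035,0,0,0, 0.0025,0,-0.045,0,0,0, 0.0025,0,-0.055,0,0,0]'
python3 -m jog '[0,0,-0.01,0,0,0, 0,0,-0.02,0,0,0, 0,0,-0.03,0,0,0, 0,0,-0.036,0,0,0, 0,0,-0.038,0,0,0, 0,0,-0.038,0,0,0]'
```

```text
clock: 11.6
eef_pos: [0.497, -0.0036, 0.1364]
tool_rot: [0.198, 0.98, -0.0, -0.0]
ft_force: [0.2, -0.2, -1.3]
grip_width: 0.0521
grasp_force: 63.4
clock: 12.1
eef_pos: [0.4969, -0.0039, 0.1064]
tool_rot: [0.199, 0.98, -0.0, -0.001]
ft_force: [0.0, -0.0, -1.1]
grip_width: 0.052
grasp_force: 63.4
```

```bash
python3 -m jog '[0,0,-0.001,0,0,0, 0,0,-0.001,0,0,0, 0,0,-0.001,0,0,0, 0,0,-0.001,0,0,0, 0,0,-0.001,0,0,0]' 1
python3 -m jog '[0,0,0.04,0,0,0, 0,0,0.08,0,0,0, 0,0,0.12,0,0,0, 0.01,-0.04,0.12,0,0,0.06, 0.02,-0.08,0.12,0,0,0.12, 0.03,-0.12,0.12,0,0,0.18, 0.04,-0.16,0.12,0,0,0.24, 0.05,-0.2,0.12,0,0,0.269, 0.06,-0.24,0.12,0,0,0.269, 0.068,-0.27,0.12,0,0,0.269]'
python3 - <<'E'
from meas import *
s=shot(4)
for n in s:
    P=s[n][1]
    Q=near(P,(.4956,-.0049),.0285,.046,.060); Q=Q[np.hypot(Q[:,0]-.4956,Q[:,1]+.0049)>.02]
    print(n,"narrow",len(Q),np.median(Q[:,2]) if len(Q) else 0,((Q.min(0)+Q.max(0))/2).round(4),np.ptp(Q,axis=0))
    Q=near(P,(.56,-.245),.035,.050,.07); 
    if len(Q)>50: print(n,"grip",len(Q),axis(Q))
o=bot.get_obs();e=o["eef_pos"]; print(e,"yaw",np.degrees(2*np.arctan2(o["tool_rot"][1],o["tool_rot"][0]))-90, "to go scaled",(np.array([.5573,-.2456])-e[:2])/.8)
E
```

```text
clock: 12.52
eef_pos: [0.4976, -0.0038, 0.1066]
tool_rot: [0.199, 0.98, 0.0, 0.0]
ft_force: [1.6, -0.1, 0.4]
grip_width: 0.0856
grasp_force: 0.0
clock: 13.35
eef_pos: [0.5519, -0.2225, 0.2024]
tool_rot: [-0.068, 0.998, -0.0, 0.0]
ft_force: [0.9, -0.6, 0.2]
grip_width: 0.0854
grasp_force: 0.0
top narrow 163 0.052370509644113716 [ 0.4971 -0.0036  0.0516] [0.05044512 0.05243414 0.01007173]
side narrow 116 0.04998100361789959 [ 0.4947 -0.0086  0.0504] [0.05223783 0.04915423 0.00863329]
side grip 149 (array([ 0.55526591, -0.24724679]), np.float64(6.649098467826355), array([0.01167436, 0.04813038]))
[ 0.55227608 -0.22375875  0.20207592] yaw 97.64034738943121 to go scaled [ 0.0062799  -0.02730156]
```

Narrow collar is home (top at 52 mm). Now the cap.

```bash
python3 -m jog '[0.0065,-0.0275,0,0,0,0, 0.0065,-0.0275,-0.03,0,0,0, 0.0065,-0.0275,-0.06,0,0,0, 0.0065,-0.0275,-0.08,0,0,0, 0.0065,-0.0275,-0.1,0,0,0, 0.0065,-0.0275,-0.115,0,0,0, 0.0065,-0.0275,-0.115,0,0,0, 0.0065,-0.0275,-0.115,0,0,0]' 1
```

```text
clock: 14.12
eef_pos: [0.5562, -0.241, 0.1096]
tool_rot: [-0.069, 0.998, 0.001, -0.001]
ft_force: [-0.1, 0.3, 0.0]
grip_width: 0.0854
grasp_force: 0.0
```

```bash
python3 -m jog '[0.001,-0.0055,0,0,0,0, 0.001,-0.0055,0,0,0,0, 0.001,-0.0055,0,0,0,0]' 1; python3 -m jog '[0,0,0,0,0,0, 0,0,0,0,0,0, 0,0,0,0,0,0, 0,0,0,0,0,0, 0,0,0,0,0,0, 0,0,0,0,0,0, 0,0,0,0,0,0, 0,0,0,0,0,0, 0,0,0,0,0,0, 0,0,0,0,0,0]' -1;  python3 -m jog '[0,0,0,0,0,0, 0,0,0,0,0,0, 0,0,0,0,0,0, 0,0,0,0,0,0, 0,0,0,0,0,0, 0,0,0,0,0,0]' -1
```

```text
clock: 14.37
eef_pos: [0.5584, -0.2468, 0.1115]
tool_rot: [-0.069, 0.998, -0.001, 0.001]
ft_force: [-0.0, 0.7, -0.0]
grip_width: 0.0855
grasp_force: 0.0
clock: 15.2
eef_pos: [0.5577, -0.2463, 0.1103]
tool_rot: [-0.069, 0.998, -0.0, 0.0]
ft_force: [0.1, 0.2, 1.0]
grip_width: 0.0088
grasp_force: 59.9
clock: 15.7
eef_pos: [0.5577, -0.2463, 0.1103]
tool_rot: [-0.069, 0.998, -0.0, 0.0]
ft_force: [0.2, 0.5, 2.5]
grip_width: 0.0088
grasp_force: 60.0
```

```bash
python3 -m jog '[0,0,0.03,0,0,0, 0,0,0.07,0,0,0, 0,0,0.11,0,0,0, -0.01,0.04,0.12,0,0,0, -0.02,0.08,0.12,0,0,-0.01, -0.03,0.12,0.12,0,0,-0.02, -0.04,0.16,0.12,0,0,-0.03, -0.05,0.2,0.12,0,0,-0.0375, -0.06,0.235,0.12,0,0,-0.0375, -0.069,0.27,0.12,0,0,-0.0375]'
python3 -m jog '[-0.007,0.031,0,0,0,0, -0.007,0.031,0,0,0,0, -0.007,0.031,0,0,0,0, -0.007,0.031,0,0,0,0]'
python3 - <<'E'
from meas import *
s=shot(5); o=bot.get_obs(); e=o["eef_pos"]; print(e,"yaw",np.degrees(2*np.arctan2(o["tool_rot"][1],o["tool_rot"][0]))-90)
im,P=s["side"]; im=im.astype(int)
M=(im[...,0]>90)&(im[...,0]-im[...,2]>50)&(np.hypot(P[...,0]-e[0],P[...,1]-e[1])<.045)&(P[...,2]>.085)&(P[...,2]<.17)
Q=P[M]; print(np.histogram(Q[:,2],np.arange(.085,.17,.005))[0])
a=im[150:260,200:310].astype(np.uint8)[...,::-1]; cv2.imwrite("pics/z5.png",cv2.resize(a,(600,600),interpolation=3))
for l in ["cap","cap_grip","cap_lug","post_mouth"]:
    for r in bot.tip_of(l,"side"): print(l,round(r["confidence"],2),tow("side",r["at"]).round(4))
E
```

```text
clock: 16.53
eef_pos: [0.5011, -0.0288, 0.2055]
tool_rot: [-0.032, 0.999, 0.0, -0.001]
ft_force: [0.3, 0.3, -2.4]
grip_width: 0.0089
grasp_force: 59.6
clock: 16.87
eef_pos: [0.4967, -0.0056, 0.2058]
tool_rot: [-0.032, 0.999, -0.0, -0.0]
ft_force: [-0.5, -0.4, -0.9]
grip_width: 0.0091
grasp_force: 59.5
[ 0.49696314 -0.00631377  0.2059285 ] yaw 93.54806228159512
[ 0  0  0  5  7  2  0 16 90 12 19 25 17 21  9  0]
cap 0.58 [ 0.4973 -0.0052  0.1256]
cap_grip 0.58 [ 0.4993 -0.0033  0.1458]
cap_grip 0.41 [ 0.4939 -0.0046  0.0322]
cap_lug 0.61 [ 0.5108 -0.0032  0.1134]
cap_lug 0.35 [0.4839 0.3695 0.0018]
post_mouth 0.91 [ 0.4916 -0.0018  0.0723]
post_mouth 0.59 [ 0.4963 -0.0048  0.127 ]
```

View pics/z5.png

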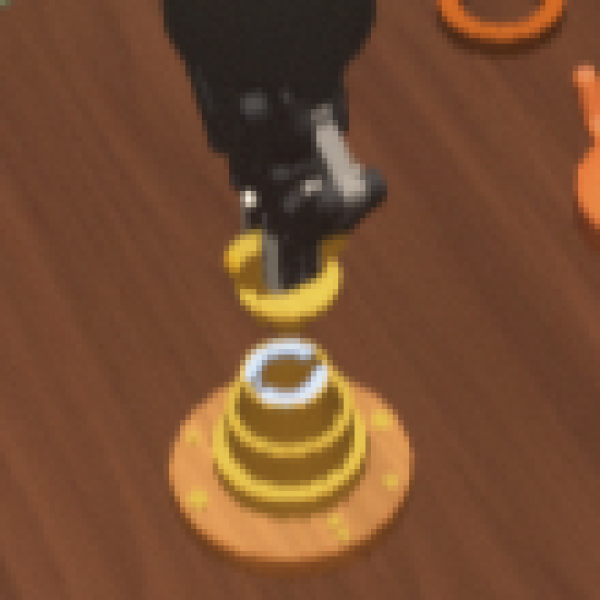

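The picture shows the cap held upright at crop (285,285), just above the mouth at (287,372), with both collars nested on the plinth. I'll fit the disc's edge for the offset.

Run:
```python
from meas import *
im=cv2.imread("pics/side5.png")[...,::-1].astype(int); P=cloud("side",np.load("side5.npy"))
M=(im[...,0]>90)&(im[...,0]-im[...,2]>50)
def circ(c,z0,z1,R,z):
    S=M if z>.1 else np.ones_like(M)
    m=(S&(np.hypot(P[...,0]-c[0],P[...,1]-c[1])<R+.006)&(P[...,2]>z0)&(P[...,2]<z1))
    Q=P[m]; c=np.array(c)
    # fit: fixed R circle to outer boundary by angle bins
    for _ in range(8):
        a=np.arctan2(Q[:,1]-c[1],Q[:,0]-c[0]); r=np.hypot(Q[:,0]-c[0],Q[:,1]-c[1]); B=[]
        for k in np.arange(-np.pi,np.pi,.2):
            s=(a>=k)&(a<k+.2)
            if s.sum() and r[s].max()>R-.004: B.append(Q[s][r[s].argmax()])
        B=np.array(B); f=lambda p: np.hypot(B[:,0]-p[0],B[:,1]-p[1])-p[2]
        s=least_squares(f,[*c,R],loss="soft_l1",f_scale=.001); c=s.x[:2]
    return len(Q),len(B),s.x.round(4),np.median(Q[:,2]).round(4)
print("disc",circ((.496,-.006),.118,.131,.021,.128))
print("rim",circ((.4943,-.006),.067,.075,.019,.072))
print("narrow",circ((.4943,-.006),.044,.055,.027,.052))
```

```text
disc (110, 15, array([ 0.4969, -0.0064,  0.0208]), np.float64(0.1267))
rim (126, 32, array([ 0.4946, -0.0053,  0.0184]), np.float64(0.0704))
narrow (188, 25, array([ 0.4947, -0.0058,  0.0264]), np.float64(0.0497))
```

```bash
python3 -m jog '[-0.0024,0.00125,0,0,0,0, -0.0024,0.00125,-0.015,0,0,0, -0.0024,0.00125,-0.03,0,0,0, -0.0024,0.00125,-0.04,0,0,0, -0.0024,0.00125,-0.044,0,0,0, -0.0024,0.00125,-0.044,0,0,0, -0.0024,0.00125,-0.044,0,0,0]'
python3 - <<'E'
from meas import *
for i in range(4):
    bot.camera("side"); o=bot.get_obs(); print(o["eef_pos"].round(4),o["ft_force"].round(1),o["ft_torque"].round(2),np.degrees(2*np.arctan2(o["tool_rot"][1],o["tool_rot"][0]))-90)
E
```

```text
clock: 17.75
eef_pos: [0.495, -0.0045, 0.1711]
tool_rot: [-0.032, 1.0, 0.0, -0.0]
ft_force: [-0.2, 0.7, -1.3]
grip_width: 0.0092
grasp_force: 59.5
[ 0.4953 -0.0045  0.1714] [ 0.5  0.4 -1.2] [ 0.02 -0.   -0.06] 93.61828956464944
[ 0.4954 -0.0045  0.1716] [-0.3 -0.4 -1.5] [-0.    0.01 -0.  ] 93.61893003623732
[ 0.4954 -0.0045  0.1716] [ 0.2  0.  -1.6] [ 0.01 -0.01 -0.02] 93.62133419232183
[ 0.4954 -0.0045  0.1716] [ 0.4  0.3 -0.7] [ 0.08  0.05 -0.02] 93.6225737459954
```

```bash
python3 -m jog '[0,0,-0.003,0,0,0, 0,0,-0.006,0,0,0, 0,0,-0.009,0,0,0, 0,0,-0.009,0,0,0]'; python3 -m jog '[0,0,-0.003,0,0,0, 0,0,-0.006,0,0,0, 0,0,-0.006,0,0,0]'
```

```text
clock: 18.28
eef_pos: [0.4945, -0.0044, 0.1632]
tool_rot: [-0.032, 1.0, 0.0, -0.001]
ft_force: [-0.2, 1.0, -1.7]
grip_width: 0.0085
grasp_force: 59.5
clock: 18.53
eef_pos: [0.4945, -0.0045, 0.1584]
tool_rot: [-0.032, 1.0, 0.0, -0.001]
ft_force: [0.2, 0.8, -2.4]
grip_width: 0.0083
grasp_force: 59.5
```

```bash
python3 -m jog '[0,0,-0.003,0,0,0, 0,0,-0.005,0,0,0, 0,0,-0.006,0,0,0, 0,0,-0.006,0,0,0]'
```

```text
clock: 18.87
eef_pos: [0.4948, -0.0045, 0.1543]
tool_rot: [-0.032, 1.0, -0.0, -0.0]
ft_force: [-0.5, -0.5, 0.4]
grip_width: 0.0082
grasp_force: 59.8
```

```bash
python3 -m jog '[0,0,-0.001,0,0,0, 0,0,-0.002,0,0,0, 0,0,-0.002,0,0,0, 0,0,-0.002,0,0,0]'
python3 - <<'E'
from meas import *
for i in range(2):
    im,d=bot.camera("side"); o=bot.get_obs(); print(o["eef_pos"].round(4),o["ft_force"].round(1),o["ft_torque"].round(2))
cv2.imwrite("pics/s6.png",im[...,::-1]);np.save("side6.npy",d)
P=cloud("side",d); M=(im[...,0].astype(int)-im[...,2]>50)
Q=P[M&(np.hypot(P[...,0]-.4945,P[...,1]+.006)<.025)&(P[...,2]>.066)&(P[...,2]<.095)]
print(np.histogram(Q[:,2],np.arange(.066,.095,.002)))
cv2.imwrite("pics/z6.png",cv2.resize(im[170:260,210:300,::-1],(540,540),interpolation=3))
E
```

```text
clock: 19.2
eef_pos: [0.4948, -0.0045, 0.1542]
tool_rot: [-0.032, 1.0, -0.0, 0.0]
ft_force: [-4.4, 0.3, 12.3]
grip_width: 0.009
grasp_force: 61.5
[ 0.4948 -0.0045  0.1542] [-4.1  0.8 10.4] [ 0.05  1.17 -0.01]
[ 0.4948 -0.0045  0.1542] [-4.8 -0.  10.8] [ 0.01  1.16 -0.03]
(array([ 6,  2,  8, 15, 49, 23, 11,  4,  3,  7,  8,  8,  6,  7]), array([0.066, 0.068, 0.07 , 0.072, 0.074, 0.076, 0.078, 0.08 , 0.082,
       0.084, 0.086, 0.088, 0.09 , 0.092, 0.094]))
```

View pics/z6.png

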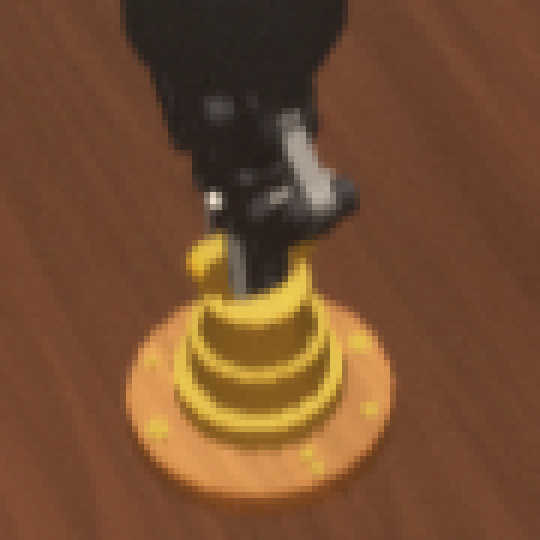

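Cap is seated: the disc is flush on the rim at crop (258,300) and the height agrees, with TCP stopped at 0.1542. I'll ease the press slightly and twist in two stages.

```bash
python3 -m jog '[-0.0006,0,0.0008,0,0,0, -0.0006,0,0.0008,0,0,-0.04, -0.0006,0,0.0008,0,0,-0.08, -0.0006,0,0.0008,0,0,-0.12, -0.0006,0,0.0008,0,0,-0.16, -0.0006,0,0.0008,0,0,-0.2, -0.0006,0,0.0008,0,0,-0.2, -0.0006,0,0.0008,0,0,-0.2]'
python3 - <<'E'
from meas import *
o=bot.get_obs(); print(o["eef_pos"].round(4),o["ft_force"].round(1),o["ft_torque"].round(2),np.degrees(2*np.arctan2(o["tool_rot"][1],o["tool_rot"][0]))-90)
E
```

```text
clock: 19.97
eef_pos: [0.4953, -0.0036, 0.1543]
tool_rot: [0.166, 0.986, 0.001, 0.001]
ft_force: [-0.9, 3.6, 6.0]
grip_width: 0.0083
grasp_force: 60.7
[ 0.4953 -0.0036  0.1543] [-0.9  3.6  6. ] [0.71 0.27 0.07] 70.8318272929184
```

```bash
python3 -m jog '[0,0,0,0,0,-0.04, 0,0,0,0,0,-0.08, 0,0,0,0,0,-0.12, 0,0,0,0,0,-0.16, 0,0,0,0,0,-0.195, 0,0,0,0,0,-0.195, 0,0,0,0,0,-0.195, 0,0,0,0,0,-0.195]'
python3 - <<'E'
from meas import *
s=shot(7)
o=bot.get_obs(); print(o["eef_pos"].round(4),o["ft_force"].round(1),o["ft_torque"].round(2),np.degrees(2*np.arctan2(o["tool_rot"][1],o["tool_rot"][0]))-90,o["grasp_force"],o["clock"])
im,P=s["side"]; print([ (l,tow("side",bot.tip_of(l,"side")[0]["at"]).round(3)) for l in ["cap","bird","kettle_box","heart_box"] if bot.tip_of(l,"side")])
cv2.imwrite("pics/z7.png",cv2.resize(im[140:270,190:320,::-1],(590,590),interpolation=3))
E
```

```text
clock: 20.63
eef_pos: [0.4956, -0.0034, 0.1543]
tool_rot: [0.354, 0.935, 0.002, 0.001]
ft_force: [1.0, 3.5, 5.1]
grip_width: 0.0083
grasp_force: 60.6
[ 0.4956 -0.0034  0.1543] [0.1 4.5 5. ] [1.   0.05 0.07] 48.571276894961244 60.63874125480652 20.7333
[('cap', array([ 0.497, -0.002,  0.074])), ('bird', array([ 0.488,  0.372, -0.001])), ('kettle_box', array([ 0.495, -0.003,  0.095])), ('heart_box', array([ 0.669, -0.189, -0.   ]))]
```

View pics/z7.png

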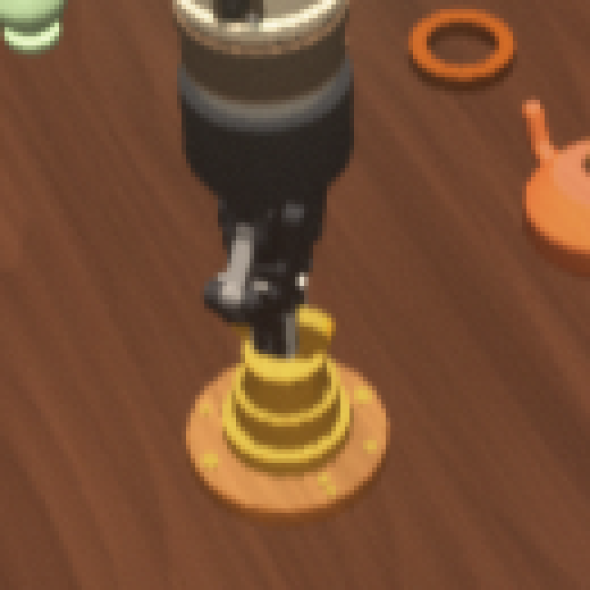

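The cap is flush and turned 45° clockwise from entry, and the 0.07 N m reaction torque matches the spring. The collars are nested and the grip is 60 N, so I'm handing it in.

```bash
python3 -c "
from workcell import bot
print(bot.job_done())"
```

```text
the job is handed in; nothing more can be done
None
```

The music box is assembled and handed in at about 21 s: both collars are home, and the cap is seated, turned about 45° clockwise and still gripped at 60 N; the judge returned no verdict.

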